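# Switch on the cordless speaker

### The arm

A 7-joint arm with a two-finger parallel gripper is mounted at the origin on a cart in front of the work surface, level with it; the furniture and walls round the work are solid. World frame = base frame: x ahead of the robot, y to its left, z up, the work surface at z = 0. Lengths are in m, angles in rad, forces in N, time in s.
With the tool pointing down it reaches from about 0.425 to 0.975 m from the base axis. Payload 16.7 kg.
Tool frame: the origin (TCP) lies at the very end of the fingers, on their centre line; the grasp point (between the pads) lies 19 mm behind it (arm.tcp_to_grasp is the distance from the TCP to the grasp point, in m); z points along the fingers, y is the line along which they close (so a half turn about z gives the same grasp; the last joint's range is limited). The gripper opens to 85 mm and grips with 20 to 120 N. Pads are 22 mm wide; open, the fingers measure 114 mm over their backs; the gripper's body (76 mm by 85 mm) begins 54 mm behind the grasp point. The pads swing forward as they close: fully open they stand 13 mm farther back than shut.
Start: joints at [-1.25, 0.426, 0.074, 1.606, -0.034, 1.111, -0.067], TCP at [0.306, 0.602, 0.231] pointing down, gripper open.
Joint ranges: [-2.85, 2.85], [-0.5, 2.14], [-1.23, 1.37], [0.21, 2.46], [-1.02, 4.16], [0.16, 2.05], [-2.73, 2.73]. Speed limits (rad/s): [1.89, 1.89, 2.39, 2.39, 3.01, 3.01, 3.01].

### API

Orientations are given as [roll, pitch, yaw] about the fixed x, y, z axes, in that order (R = Rz(yaw) Ry(pitch) Rx(roll)).
In Python, from station import arm, viewer, ticket gives the robot as it stands.
- The arm moves only by the shell command python3 -m handwheel 'ROWS' [FORCE]. ROWS is JSON, a list of rows, each a list of 7 numbers: the shift along the tool's x, y, z in cm, then the turn, a rotation vector about the tool's x, y, z in degrees, then the closure, from -1 (fully open) to 1 (shut). A call has 1 to 20 rows; each row is the pose to reach, as a shift and turn from the pose commanded when the call began, along the tool's axes at that moment; what a row does not reach only later rows make up. A row lasts 1/8 s, in which the tool goes at most 62.5 mm and 10.7 degrees, less where a joint would pass 70% of its speed; a pose out of reach is approached as far as the arm can. A call with a gripper value outside its range is refused whole. The fingers move at their own pace and stop on an object; FORCE is the grip in N (left out, the last holds). Time passes only in rows, so rows that repeat a pose let the fingers close. It gives the time, the measured TCP pose, the force, the opening and the grip force at its end, in the units of the state.
- arm.state(): the state, without advancing time (a new reading comes with each control period).
- viewer.get_image(name): name is "side" or "top"; returns the picture (480x640x3 uint8, blue, green, red); there is no depth.
- viewer.get_calibration(name): a dict with "intrinsics" (3x3 intrinsics, pixels), "extrinsics" (4x4, takes a point from camera to world coordinates). Camera axes: x right, y down, z forward; pixel columns grow to the right and rows downward; lengths in m; the calibration is good to about 2 mm. A picture is of the moment at which its call begins. get_calibration takes no time and is no camera call.
- ticket.hand_in(): hands the job in; it is judged then, once.
The state is a dict: "t": time; "qpos": joint angles; "dq": joint speeds; "joint_efforts": joint torques, N m; "ee_pos": TCP position; "eef_rot": TCP orientation; "ft_force": force on the tool from outside, world axes, zero at the start; "ft_torque": the same for the moment, N m; "grip_width": finger opening in m; "finger_force": force on a finger pad.
Only numpy, scipy, OpenCV 4.12 (cv2) and the standard library are available. Lean on these libraries where they do the work, as an engineer would, in place of code of your own. Each camera call takes 0.05 s, during which the arm holds its last target. There are 200 camera calls.

### The job

Switch on the round speaker: put a fingertip into the recess in its top, behind the little black slide switch, and push the switch towards the raised dark metal dot, all the way until it stops at the end of its slot. The oblong charging hub has the same kind of switch; leave that one as it is.

Things in the scene. Friction and masses are not known exactly. Their poses are not given: they have to be found in the camera images.
- speaker: Round speaker: disc 140 mm wide, 50 mm high, grey cloth side, white top with sound holes; stands firm. Origin: centre of underside. Middle of the top: flat-bottomed recess 100 mm long (along x), 46 mm wide, 14 mm deep, with the switch in it; room for two shut fingers. +x points to the ON end, where a raised dark metal dot 9 mm wide, 1 mm high, sits on the top just beyond the recess.
- speaker_switch_top (a point): Centre of the top of the speaker's switch: black ridged block 12 mm long (along the slot), 16 mm wide, 13.5 mm high, top flush with the speaker's top face, 14 mm above the recess floor. x axis: level, along the slot to the ON (dot) end; z up. Off, it is 10 mm past the recess's middle, so 54 mm of empty recess lie behind it (-x side, away from the dot) for a fingertip.
- speaker_switch (a joint): Slide of the speaker's switch in m: 0 is off, 0.020 is on, against a firm stop at the dot end of its slot (the thin grey line in the recess floor), 14 mm short of the recess's end wall. It starts between 0 and 0.004, needs about 3 N to slide and stays where it is left. Shut fingers push best with their closing line across the slot: along it, a finger's sloping back may ride up on the block.
- hub_switch_top (a point): The same point, with the same axes, of the same kind of switch, recess and dot on the charging hub: a white oblong box 140 x 88 x 40 mm with small dark sockets along its long sides; it stands firm. This switch starts at or near off and must be left as it is.

How it is judged:
At the end, for the whole second after the job is handed in: The speaker's switch is at the stop at the dot end of its slot (within 4 mm) and the hub's switch is where it was (within 4 mm) (value of joint speaker_switch above 0.016 m and distance of hub_switch_top from where it was at the start of the episode below 0.004 m); the robot touches nothing.
It fails at once if the hub's switch is moved by more than 4 mm (distance of hub_switch_top from where it was at the start of the episode above 0.004 m).
It also fails if it takes over 29 s, if anything falls off the work surface, if the arm or the gripper's body presses on something with over 40 N, if the wrist force passes 120 N, or if a joint passes its speed limit or range.

## Working session

There is one attempt and no reset: what is moved stays moved. The work goes in short steps, Python scripts to look and compute and a shell command to move; the robot and the scene stay as the last step left them, time stands still between calls to the robot, and variables do not carry over. Pictures are saved under pics/ and viewed, at most 10 in all, crops included, and the job is handed in when it is done.

```bash
mkdir -p pics; python3 - <<'E'
from station import arm, viewer
import cv2
for n in("top","side"):
    cv2.imwrite(f"pics/{n}0.png",viewer.get_image(n))
s=arm.state();print(s["t"],s["ee_pos"],s["eef_rot"],s["grip_width"])
E
```

```text
0.1 [0.30544609 0.60153474 0.23069402] [-3.14045467e+00  7.64482300e-05  2.67175086e+00] 0.08560909400732246
```

View pics/top0.png

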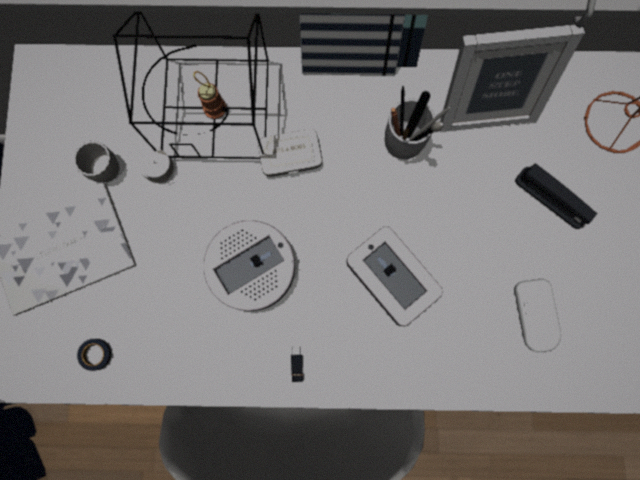

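View pics/side0.png

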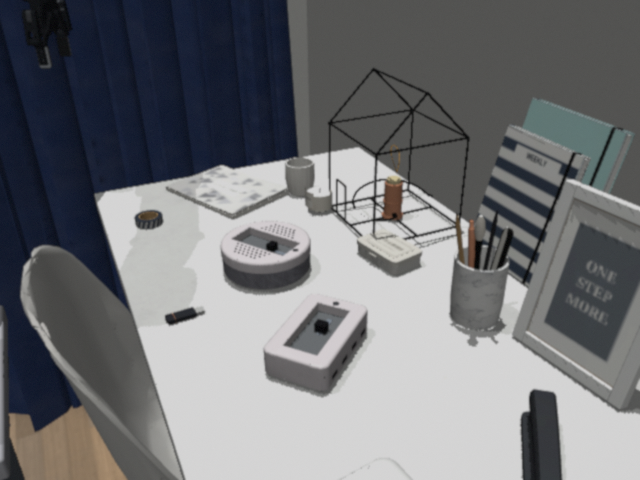

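The top view shows the speaker around (250,265) with its dot at (280,245) and its switch near (257,260). The hub is at (394,275). I'll enlarge the speaker in both views.

```bash
python3 - <<'E'
import cv2,numpy as np
a=cv2.imread("pics/top0.png")[210:320,195:305]
b=cv2.imread("pics/side0.png")[215:295,215:320]
a=cv2.resize(a,None,fx=5,fy=5,interpolation=cv2.INTER_CUBIC)
cv2.imwrite("pics/c0.png",cv2.convertScaleAbs(a,alpha=1.3))
E
```

```text
(no output)
```

View pics/c0.png

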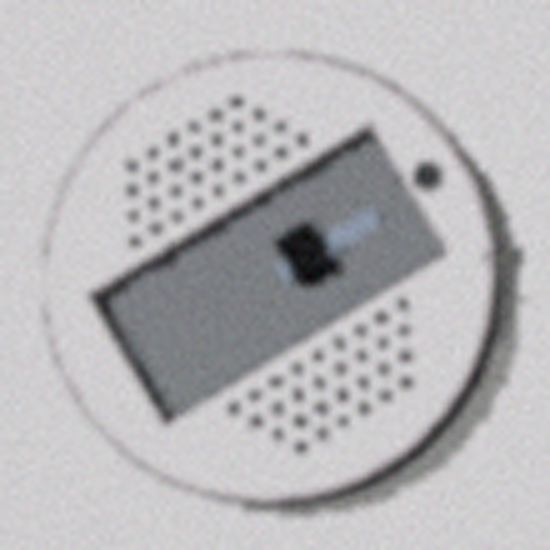

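The crop shows the recess rim corners at crop pixels (95,294), (370,126), (446,250) and (168,422). The block top is near (308,253) and the dot at (428,176).

```bash
cat > h.py <<'E'
import numpy as np
from station import viewer, arm
from scipy.spatial.transform import Rotation as R
def ray(n,p,z):
    c=viewer.get_calibration(n);K=np.array(c["intrinsics"]);T=np.array(c["extrinsics"])
    d=T[:3,:3]@np.linalg.solve(K,[p[0],p[1],1.]);o=T[:3,3]
    return o+d*(z-o[2])/d[2]
E
python3 - <<'E'
from h import *
f=lambda x,y,z=.05: ray("top",(195+(x+.5)/5-.5,210+(y+.5)/5-.5),z)
C=[f(95,294),f(370,126),f(446,250),f(168,422)]
m=sum(C)/4; d=(C[1]+C[2]-C[0]-C[3])/2
dot=f(428,176,.051);sw=f(308,253)
psi=np.arctan2(d[1],d[0]);u=d/np.linalg.norm(d)
print("mid",m,"len",np.linalg.norm(d),"w",np.linalg.norm(C[0]-C[3]),"psi",np.degrees(psi),"dotdist",(dot-m)@u,"sw",(sw-m)@u,np.cross(u,sw-m)[2],"dot lat",np.cross(u,dot-m)[2])
print("side check dot/mid", ray("side",(272,246),.05),sw)
print("hub",ray("top",(394,275),.04), ray("top",(371,247),.04))
s=arm.state();Rt=R.from_euler("xyz",s["eef_rot"])
for nm,t in(("mid",m),("start",m-.030*u)):
    print(nm,t,Rt.inv().apply(t-s["ee_pos"])*100)
for k in(0,np.pi):
    print(np.degrees((Rt.inv()*R.from_euler("xyz",[np.pi,0,psi+k])).as_rotvec()))
E
```

```text
mid [0.53630681 0.08512941 0.05      ] len 0.09866607685028503 w 0.04548057924753846 psi -57.11897626654103 dotdist 0.05646862093920878 sw 0.012888949508215463 -0.001007693849022379 dot lat -0.0003195323643247622
side check dot/mid [0.54079838 0.0631446  0.05      ] [0.54245791 0.0737582  0.05      ]
hub [ 0.52387907 -0.13826401  0.04      ] [ 0.56695281 -0.10276592  0.04      ]
mid [0.53630681 0.08512941 0.05      ] [-43.96308707 -35.57206308  18.11325546]
start [0.52001992 0.1103234  0.05      ] [-41.37023697 -34.0630486   18.11134   ]
[-2.87235490e-02 -8.36906148e-02 -1.49800957e+02]
[-6.25308686e-02  2.14612890e-02  3.01990184e+01]
```

```bash
python3 - <<'E'
from h import *
import cv2
c=viewer.get_calibration("side");K=np.array(c["intrinsics"]);T=np.linalg.inv(c["extrinsics"])
f=lambda x,y,z=.05: ray("top",(195+(x+.5)/5-.5,210+(y+.5)/5-.5),z)
im=cv2.imread("pics/side0.png");im=cv2.resize(im[205:295,210:320],None,fx=5,fy=5,interpolation=cv2.INTER_CUBIC)
for P in[f(95,294),f(370,126),f(446,250),f(168,422),f(428,176,.051),f(308,253)]:
    p=K@(T[:3,:3]@P+T[:3,3]);p=p[:2]/p[2]
    cv2.circle(im,tuple(int(v) for v in((p-[210,205])*5+2)),3,(0,0,255),-1)
cv2.imwrite("pics/c1.png",im)
E
python3 -m handwheel '[[0,0,0,0,0,0,1],[-5,-4,0,0,0,10,1],[-10,-8,0,0,0,20,1],[-15,-12,0,0,0,30,1],[-20,-16,0,0,0,30.2,1],[-24,-20,0,0,0,30.2,1],[-28,-24,0,0,0,30.2,1],[-32,-27,0,0,0,30.2,1],[-36,-30,0,0,0,30.2,1],[-39,-32,3,0,0,30.2,1],[-41.6,-34.2,6,0,0,30.2,1],[-41.6,-34.2,8,0,0,30.2,1],[-41.6,-34.2,10,0,0,30.2,1],[-41.6,-34.2,10,0,0,30.2,1],[-41.6,-34.2,10,0,0,30.2,1]]' 30
```

```text
t: 1.98
ee_pos: [0.522, 0.1086, 0.132]
eef_rot: [3.141, 0.0, 2.145]
ft_force: [1.1, -0.2, -0.1]
grip_width: 0.0001
finger_force: 0.0
```

View pics/c1.png

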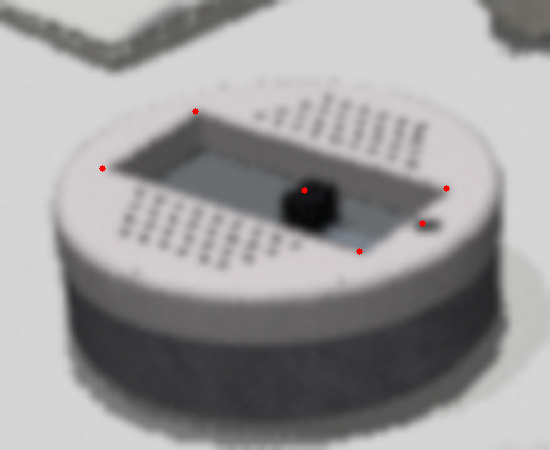

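The points from the top view land within about 1 px (about 2 mm) of the side view's rim corners and dot, so the cameras agree. The arm is now above the rear of the recess. Next I work out the remaining correction.

```bash
python3 - <<'E'
from h import *
import cv2
s=arm.state();Rt=R.from_euler("xyz",s["eef_rot"])
m=np.array([.5363,.0851,.041]);a=np.radians(-57.1);u=np.array([np.cos(a),np.sin(a),0])
print(Rt.inv().apply(m-.026*u-s["ee_pos"])*100, Rt.inv().apply(u), np.degrees(s["eef_rot"][2])-122.9)
E
```

```text
[-0.15098592 -0.07802281  9.09943978] [-9.99999926e-01  3.54998813e-04  1.51524397e-04] -0.020344331779512004
```

```bash
python3 -m handwheel '[[-0.1,0,3,0,0,0,1],[-0.1,0,5,0,0,0,1],[-0.1,0,6.5,0,0,0,1],[-0.1,0,7,0,0,0,1],[-0.1,0,7,0,0,0,1]]'
python3 - <<'E'
from h import *
import cv2
im=np.hstack([cv2.resize(viewer.get_image("top")[210:320,195:305],None,fx=3.6,fy=3.6,interpolation=cv2.INTER_CUBIC),cv2.resize(viewer.get_image("side")[185:295,210:320],None,fx=3.6,fy=3.6,interpolation=cv2.INTER_CUBIC)])
cv2.imwrite("pics/c2.png",im)
E
```

```text
t: 2.6
ee_pos: [0.5224, 0.1077, 0.0616]
eef_rot: [3.141, 0.0, 2.145]
ft_force: [-0.0, 1.2, -0.5]
grip_width: -0.0004
finger_force: 0.0
```

View pics/c2.png

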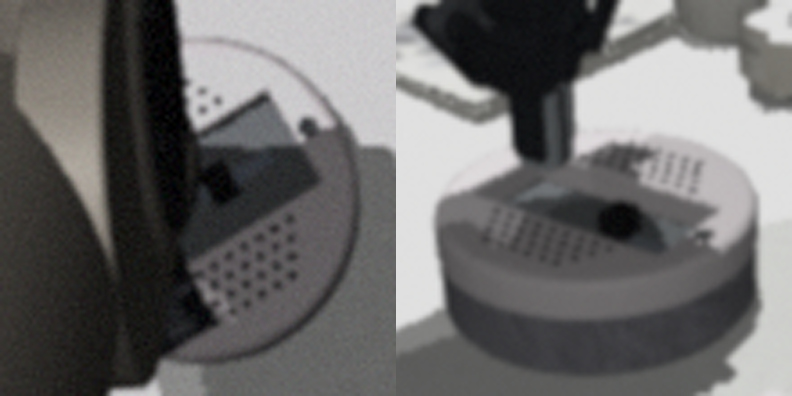

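In the side view, the shut fingertips hang about 12 mm above the rear half of the recess, with tips near crop pixel (540,165). The block is clear ahead of them at (620,220). Now I go down.

```bash
python3 -m handwheel '[[-0.05,-0.1,0.7,0,0,0,1],[-0.05,-0.1,1.3,0,0,0,1],[-0.05,-0.1,1.9,0,0,0,1],[-0.05,-0.1,2,0,0,0,1],[-0.05,-0.1,2,0,0,0,1]]'
```

```text
t: 3.32
ee_pos: [0.5216, 0.1067, 0.0412]
eef_rot: [-3.141, 0.0, 2.145]
ft_force: [-0.1, -0.0, -0.4]
grip_width: 0.0001
finger_force: 0.0
```

```bash
python3 -m handwheel '[[-0.4,0,0,0,0,0,1],[-0.8,0,0,0,0,0,1],[-1.2,0,0,0,0,0,1],[-1.6,0,0,0,0,0,1],[-2,0,0,0,0,0,1],[-2.4,0,0,0,0,0,1],[-2.8,0,0,0,0,0,1],[-3.1,0,0,0,0,0,1],[-3.4,0,0,0,0,0,1],[-3.4,0,0,0,0,0,1]]'
```

```text
t: 4.58
ee_pos: [0.5403, 0.0778, 0.0413]
eef_rot: [3.142, 0.0, 2.144]
ft_force: [-0.0, 0.2, 0.1]
grip_width: 0.0001
finger_force: 0.0
```

```bash
python3 -m handwheel '[[-0.15,0,0,0,0,0,1],[-0.3,0,0,0,0,0,1],[-0.4,0,0,0,0,0,1]]'; python3 -m handwheel '[[-0.1,0,0,0,0,0,1],[-0.2,0,0,0,0,0,1]]'
```

```text
t: 4.95
ee_pos: [0.5422, 0.0749, 0.0413]
eef_rot: [-3.142, -0.0, 2.145]
ft_force: [-1.6, 3.1, 1.5]
grip_width: 0.0001
finger_force: 1.5
t: 5.2
ee_pos: [0.5424, 0.0745, 0.0412]
eef_rot: [-3.141, -0.002, 2.146]
ft_force: [-10.0, 13.0, 6.9]
grip_width: -0.0004
finger_force: 7.8
```

The force rose to 16 N and motion stopped 12 mm past the middle, against about 13 mm expected. That fits the stop. I'll back off, lift and check.

```bash
python3 -m handwheel '[[0.5,0,0,0,0,0,1],[1,0,0,0,0,0,1],[1,0,-2,0,0,0,1],[1,0,-5,0,0,0,1],[1,0,-9,0,0,0,1],[4,-4,-13,0,0,0,1],[7,-7,-17,0,0,0,1],[10,-7,-18,0,0,0,1],[14,-7,-18,0,0,0,1],[18,-7,-18,0,0,0,1],[20,-7,-18,0,0,0,1],[20,-7,-18,0,0,0,1],[20,-7,-18,0,0,0,1]]'
python3 - <<'E'
from h import *
import cv2
im=np.hstack([cv2.resize(viewer.get_image("top")[210:320,195:305],None,fx=3.6,fy=3.6,interpolation=cv2.INTER_CUBIC),cv2.resize(viewer.get_image("side")[205:405,210:410],None,fx=1.98,fy=1.98,interpolation=cv2.INTER_CUBIC)])
cv2.imwrite("pics/c3.png",im)
E
```

```text
t: 6.82
ee_pos: [0.3763, 0.2025, 0.2213]
eef_rot: [3.142, 0.0, 2.144]
ft_force: [0.4, -0.1, 0.1]
grip_width: 0.0
finger_force: 0.0
```

View pics/c3.png

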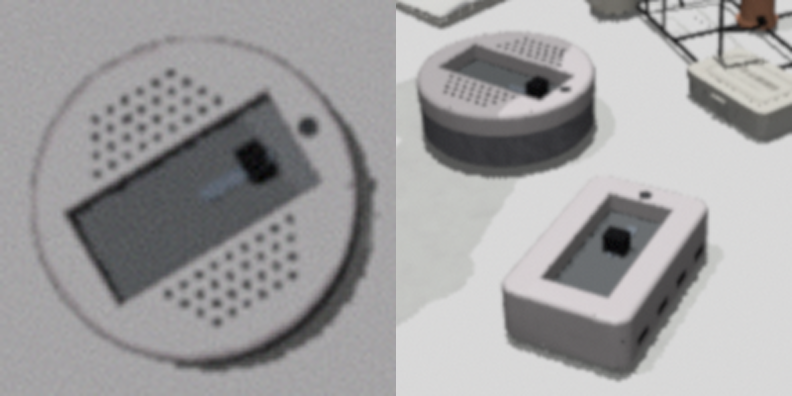

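The speaker's block, at crop pixel (256,161), is at the dot end. The whole visible slot lies behind it, and its centre is about 19–20 mm from the end wall, as expected at the stop. The hub is undisturbed and the arm is clear.

```bash
python3 -c "
from station import ticket
print(ticket.hand_in())"
```

```text
the job is handed in; nothing more can be done
None
```

The speaker's switch is at its stop at the dot end, the hub's switch was left as it was, and the job was handed in with the arm clear; the hand-in returned no verdict.

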